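# Load a terminal strip under the bar of the hold-down fixture

## Task

Pick up the white terminal strip and slide it lengthwise, screws up, into the low slot under the fixed bar of the steel hold-down fixture, from the open front, until its leading end is fully home at the back stop. Leave it lying flat and straight in the slot, with its rear end still sticking out in front of the bar.

Things in the scene. Friction and masses are not known exactly. Their poses are not given: they have to be found in the camera images.
- strip_mid (a point): Centre (half-way up) of the white plastic terminal strip: a narrow bar 72 mm long, 18 wide, 17 high, 30 g, with a row of six screw blocks on top. Its y axis runs along it, x across, z up. It lies flat on the table, blocks up; either end may lead. Grip it across its width on the trailing half: when it is fully home, its rear 44 mm stick out in front of the bar.
- fixture: Low steel hold-down fixture, fixed on the table. Origin on the table under the middle of a fully seated strip; x points along the slot, from the open front inward, y left, z up. Base plate 5 mm thick, from x = -90 to +50 mm, y = -55 to +55 mm. Back stop: face at x = +36 mm. In front of x = +8 mm the plate is bare, 3 mm screw heads at its front corners, and open to the sides.
- bar_mid (a point): Middle of the underside of the fixed bar across the slot, at x = +19 mm, 33 mm above the table; axes as the fixture's. The bar is 22 mm deep (x = +8 to +30 mm) and 12 mm thick (screw heads to 49.5 mm above the table). The slot below is 28 mm high above the base plate and 42 mm wide (y = -21 to +21 mm), between two side cheeks from x = +8 to +44 mm.
- seat (a point): Where the strip's centre lies when it is fully home: above the fixture's origin, 13.5 mm above the table (5 mm base plate and half the strip's height). Axes as the fixture's: x into the slot, z up.

How it is judged:
By the outcome, as a careful person would: the job done as asked, in the order asked, and still so for the second after the job is handed in, with the robot touching nothing.
It also fails if it takes over 38 s, if anything falls off the work surface, if the arm or the gripper's body presses on something with over 40 N, if the wrist force passes 120 N, or if a joint passes its speed limit or range.

## Robot

A 6-joint arm with a two-finger parallel gripper is mounted at the origin on a cart in front of the work surface, level with it; the furniture and walls round the work are solid. World frame = base frame: x ahead of the robot, y to its left, z up, the work surface at z = 0. Lengths are in m, angles in rad, forces in N, time in s.
With the tool pointing down it reaches from about 0.275 to 0.975 m from the base axis. Payload 8.4 kg.
Tool frame: the origin (TCP) lies midway between the tips of the shut fingers; the grasp point (between the pads) lies 19 mm behind it; z points along the fingers, y is the line along which they close (so a half turn about z gives the same grasp; the last joint's range is limited). The gripper opens to 92 mm and grips with 3 to 60 N. Pads are 20 mm wide; open, the fingers measure 128 mm over their backs; the gripper's body (75 mm by 189 mm) begins 69 mm behind the grasp point.
Start: joints at [1.204, 0.353, 1.633, -0, 1.155, -0.002], TCP at [0.223, 0.584, 0.186] pointing down, gripper open.
Joint ranges: [-2.63, 2.63], [-0.92, 2.1], [0.06, 2.66], [-1.3, 4.44], [0, 2.69], [-3.02, 3.02]. Speed limits (rad/s): [2.22, 2.22, 2.79, 3.14, 3.14, 3.14].

## Interface

Orientations are given as a rotation vector (axis times angle).
In Python, from cell import env gives the robot as it stands.
- The arm moves only by the tool jog_arm, never from a script. Its argument "series" is one flat list of numbers, 7 for each row, row after row: the shift along the world's x, y, z in cm, then the turn, a rotation vector about the world's x, y, z in rad, then the closure, from -1 (fully open) to 1 (shut), so that 0 is half open. In form: [x, y, z, rx, ry, rz, hand, x, y, z, rx, ry, rz, hand, ...]. A call has 1 to 10 rows; each row is the pose to reach, as a shift and turn from the pose commanded when the call began; what a row does not reach only later rows make up. A row lasts 1/10 s, in which the tool goes at most 50 mm and 8.59 degrees, less where a joint would pass 70% of its speed; a pose out of reach is approached as far as the arm can. A call with a gripper value outside its range is refused whole. The fingers move at their own pace and stop on an object; "newtons" is the grip in N (left out, the last holds). Time passes only in rows, so rows that repeat a pose let the fingers close. It gives the time, the measured TCP pose, the force, the opening and the grip force at its end, in the units of the state.
- env.get_state(): the state, without advancing time (a new reading comes with each control period).
- env.read_camera(name): name is "scene" or "top" or "wrist"; returns the picture (384x512x3 uint8, red, green, blue); there is no depth.
- env.calibration(name): a dict with "fov_y" (degrees; the focal length in pixels is half the picture's height over the tangent of half this angle, whatever the lens; pixels are square), "cx", "cy" (the principal point, pixels), "world_from_camera" (4x4, takes a point from camera to world coordinates); the wrist camera has in their place "tool_from_camera" (4x4, takes a point from camera to tool coordinates, whose origin is the TCP and whose axes are the flange's). Camera axes: x right, y up, looking along -z (the intrinsics and any distortion apply to the point x, -y, -z); pixel columns grow to the right and rows downward; lengths in m; the calibration is good to about 2 mm. A picture is of the moment at which its call begins: read the wrist's pose just before it. calibration takes no time and is no camera call.
- env.close_job(): hands the job in; it is judged then, once.
The state is a dict: "time": time; "joints": joint angles; "joint_vel": joint speeds; "tau": joint torques, N m; "eef_pos": TCP position; "tcp_rot": TCP orientation; "force": force on the tool from outside, world axes, zero at the start; "torque": the same for the moment, N m; "width": finger opening in m; "gripper_force": force on a finger pad.
Only numpy, scipy, OpenCV 4.12 (cv2) and the standard library are available. Lean on these libraries where they do the work, as an engineer would, in place of code of your own. Each camera call takes 0.05 s, during which the arm holds its last target. There are 200 camera calls.

## Working session

There is one attempt and no reset: what is moved stays moved. The work goes in short steps, Python scripts to look and compute and a tool call to move; the robot and the scene stay as the last step left them, time stands still between calls to the robot, and variables do not carry over. Pictures are saved under pics/ and viewed, at most 10 in all, crops included, and the job is handed in when it is done.

Besides the shell and the picture viewer there is one more tool, called after "Emit:" as name(argument=value, ...) on one line, values as JSON. jog_arm: Moves the arm, as the interface text tells. Its arguments: {"type":"object","properties":{"series":{"type":"array","items":{"type":"number"}},"newtons":{"type":"number"}},"required":["series"]}

```bash
ls; mkdir -p pics; python3 - <<'E'
from cell import env
import cv2,json
s=env.get_state();print({k:s[k] for k in('time','eef_pos','tcp_rot','force','width')})
for n in('top','scene'):
    im=env.read_camera(n);cv2.imwrite(f'pics/{n}0.png',im[:,:,::-1]);c=env.calibration(n);print(n,c)
print(env.calibration('wrist'))
import numpy as np
a=cv2.imread('pics/top0.png')
b=cv2.imread('pics/scene0.png')
E
```

```text
pics
{'time': 0.0, 'eef_pos': array([0.22277359, 0.58340677, 0.18557929]), 'tcp_rot': array([-5.69774651e-01, -3.08924578e+00,  2.05960615e-03]), 'force': array([-0.49851604, -0.77003194, -0.14546445]), 'width': 0.0916587528900791}
top {'fov_y': 56.99687127486983, 'cx': 257.48496204416307, 'cy': 194.42115434657603, 'world_from_camera': array([[-0.01515486,  0.99873288, -0.04798913,  0.46570064],
       [-0.99988313, -0.01504076,  0.00273785,  0.07261104],
       [ 0.00201258,  0.04802502,  0.99884411,  0.89648565],
       [ 0.        ,  0.        ,  0.        ,  1.        ]])}
scene {'fov_y': 44.145070665140985, 'cx': 256.162739615549, 'cy': 187.78985881143416, 'world_from_camera': array([[ 0.71664717,  0.37555943, -0.58768354, -0.00890866],
       [-0.69725825,  0.40482335, -0.59156486, -0.47743994],
       [ 0.01574026,  0.83371048,  0.55197742,  0.58414329],
       [ 0.        ,  0.        ,  0.        ,  1.        ]])}
{'fov_y': 65.40008064174975, 'cx': 254.48085759869835, 'cy': 194.12422622069107, 'tool_from_camera': array([[ 8.84843050e-04,  9.57846724e-01,  2.87278384e-01,
         8.14304090e-02],
       [ 9.99999556e-01, -7.54574387e-04, -5.64177680e-04,
         1.20473137e-04],
       [-3.23622833e-04,  2.87278756e-01, -9.57846967e-01,
        -1.98550025e-01],
       [ 0.00000000e+00,  0.00000000e+00,  0.00000000e+00,
         1.00000000e+00]])}
```

View pics/top0.png

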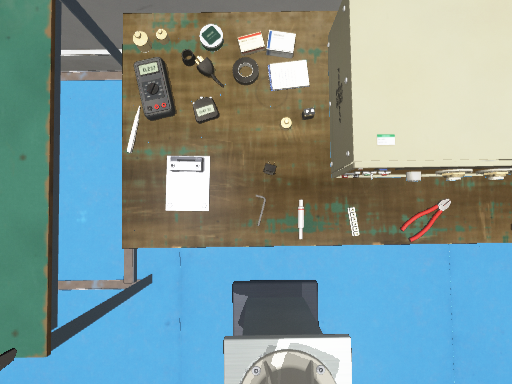

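View pics/scene0.png

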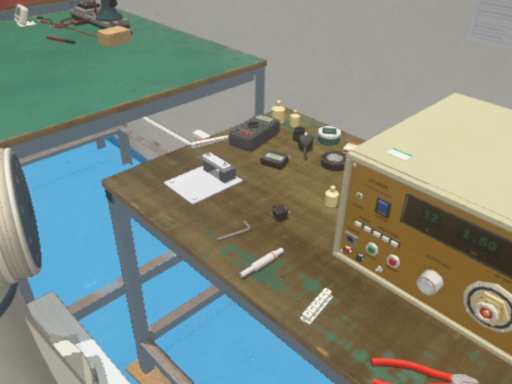

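The top view shows the strip at about (353,221). The fixture is the pale plate at (166–210, 156–211), with its bar at the top, so the slot points away from the robot. I'll enlarge both.

```bash
python3 - <<'E'
import cv2,numpy as np
a=cv2.imread('pics/top0.png')
l=cv2.resize(a[150:215,160:216],None,fx=8,fy=8,interpolation=cv2.INTER_CUBIC)
r=cv2.resize(a[200:240,340:368],None,fx=10,fy=10,interpolation=cv2.INTER_CUBIC)
h=520
o=np.zeros((h,l.shape[1]+r.shape[1]+10,3),np.uint8);o[:l.shape[0],:l.shape[1]]=l;o[:r.shape[0],l.shape[1]+10:]=r
cv2.imwrite('pics/crop0.png',o);print(o.shape,l.shape)
E
```

```text
(520, 738, 3) (520, 448, 3)
```

View pics/crop0.png

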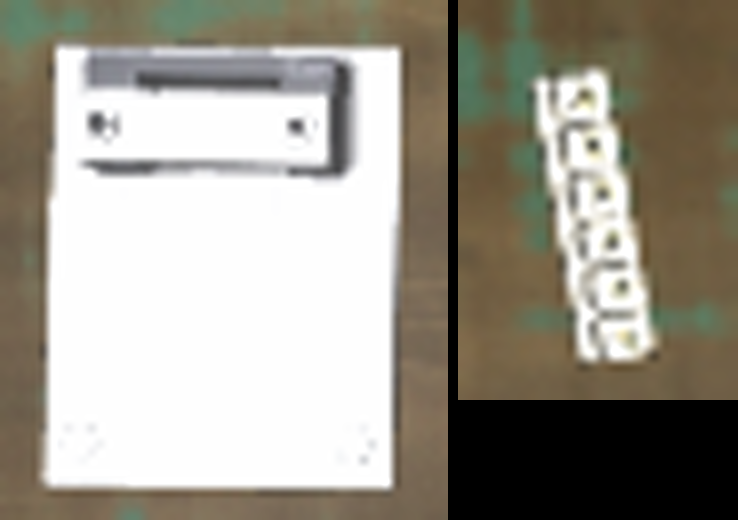

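The plate corners in the crop are at (56,47), (401,47), (392,488) and (44,486). The strip's outline runs from (537–606, 74) to (578–653, 355).

```bash
cat > h.py <<'E'
import numpy as np,cv2
from scipy.spatial.transform import Rotation as R
from cell import env
def ray(name,px,z,T=None):
    c=env.calibration(name);f=192/np.tan(np.radians(c['fov_y']/2))
    if T is None:T=c['world_from_camera']
    px=np.atleast_2d(np.array(px,float))
    d=np.c_[(px[:,0]-c['cx'])/f,-(px[:,1]-c['cy'])/f,-np.ones(len(px))]@T[:3,:3].T
    return T[:3,3]+d*((z-T[2,3])/d[:,2])[:,None]
def wristT(s):
    t=np.eye(4);t[:3,:3]=R.from_rotvec(s['tcp_rot']).as_matrix();t[:3,3]=s['eef_pos']
    return t@env.calibration('wrist')['tool_from_camera']
def proj(name,P,T=None):
    c=env.calibration(name);f=192/np.tan(np.radians(c['fov_y']/2))
    if T is None:T=c['world_from_camera']
    p=(np.atleast_2d(P)-T[:3,3])@T[:3,:3]
    return np.c_[c['cx']+f*p[:,0]/-p[:,2],c['cy']-f*p[:,1]/-p[:,2]]
def fix(P):  # TL TR BR BL corners of plate (far-left...) -> origin, yaw
    m=np.array([[50,55],[50,-55],[-90,-55],[-90,55]])/1e3
    return fit(m,P[:,:2])
def fit(m,w):
    mc,wc=m.mean(0),w.mean(0);a=m-mc;b=w-wc
    th=np.arctan2((a[:,0]*b[:,1]-a[:,1]*b[:,0]).sum(),(a*b).sum())
    r=np.array([[np.cos(th),-np.sin(th)],[np.sin(th),np.cos(th)]])
    o=wc-r@mc;return o,th,(np.linalg.norm(m@r.T+o-w,axis=1)*1e3).round(1)
E
python3 - <<'E'
from h import *
q=(np.array([[56,47],[401,47],[392,488],[44,486]])+.5)/8-.5+[160,150]
P=ray('top',q,.005);print(P.round(4));print(fix(P))
q=(np.array([[79,78],[148,70],[195,350],[120,360]])+.5)/10-.5+[340,200]
P=ray('top',q,.012);print(P.round(4),P.mean(0))
print(np.linalg.norm(P[0]-P[3]),np.linalg.norm(P[0]-P[1]))
m=(P[0]+P[1]-P[2]-P[3]);print('yaw',np.arctan2(m[1],m[0]))
E
```

```text
[[0.611  0.2992 0.005 ]
 [0.6093 0.1899 0.005 ]
 [0.4697 0.1939 0.005 ]
 [0.472  0.3034 0.005 ]]
(array([0.56049646, 0.2461042 ]), np.float64(-0.02502838511800059), array([1.1, 0.2, 0.8, 0.1]))
[[ 0.4724 -0.1543  0.012 ]
 [ 0.4742 -0.1716  0.012 ]
 [ 0.4043 -0.1813  0.012 ]
 [ 0.4021 -0.1626  0.012 ]] [ 0.43824986 -0.16745638  0.012     ]
0.07083541945624407 0.017407025269566164
yaw 0.12792381171895534
```

Emit:
jog_arm(series=[0.6,-2,0,0,0,0.03,-1,1.6,-6,0,0,0,0.1,-1,2.6,-10,0,0,0,0.2,-1,3.7,-14.5,0,0,0,0.3,-1,4.9,-19,0,0,0,0.4,-1,6.1,-23.5,0,0,0,0.49,-1,7.3,-28,0,0,0,0.49,-1,8.4,-32.5,0,0,0,0.49,-1,9.5,-36.5,0,0,0,0.49,-1,10.5,-40,0,0,0,0.49,-1], newtons=10)

```text
time: 1.1
eef_pos: [0.3278, 0.1819, 0.1862]
tcp_rot: [-0.196, 3.135, -0.0]
force: [0.2, -0.1, -0.2]
width: 0.0918
gripper_force: 0.0
```

Emit:
jog_arm(series=[1,-4,-1,0,0,0,-1,2,-8,-2,0,0,0,-1,3.2,-12.5,-3,0,0,0,-1,4.4,-17,-4,0,0,0,-1,5.6,-21.5,-5,0,0,0,-1,6.9,-26,-6,0,0,0,-1,8,-30.5,-7,0,0,0,-1,8.7,-33.5,-7.6,0,0,0,-1,9,-35.3,-7.6,0,0,0,-1,9,-35.3,-7.6,0,0,0,-1])

```text
time: 2.1
eef_pos: [0.4181, -0.171, 0.1099]
tcp_rot: [0.192, -3.135, 0.0]
force: [0.7, 0.6, 0.1]
width: 0.092
gripper_force: 0.0
```

```bash
python3 - <<'E'
from h import *
s=env.get_state();im=env.read_camera('wrist')
print({k:s[k] for k in('time','joints','eef_pos','tcp_rot','force','width')})
cv2.imwrite('pics/w1.png',cv2.resize(im[:,:,::-1],(800,600),interpolation=cv2.INTER_CUBIC))
E
```

```text
{'time': 2.1, 'joints': array([-3.91252523e-01,  1.82332524e-01,  2.06498267e+00, -3.17443581e-04,
        8.94480254e-01, -2.08445546e+00]), 'eef_pos': array([ 0.41813796, -0.17097141,  0.10989656]), 'tcp_rot': array([ 1.92449598e-01, -3.13540135e+00,  2.10438375e-04]), 'force': array([0.70889916, 0.64109016, 0.06699132]), 'width': 0.09203869345424485}
```

View pics/w1.png

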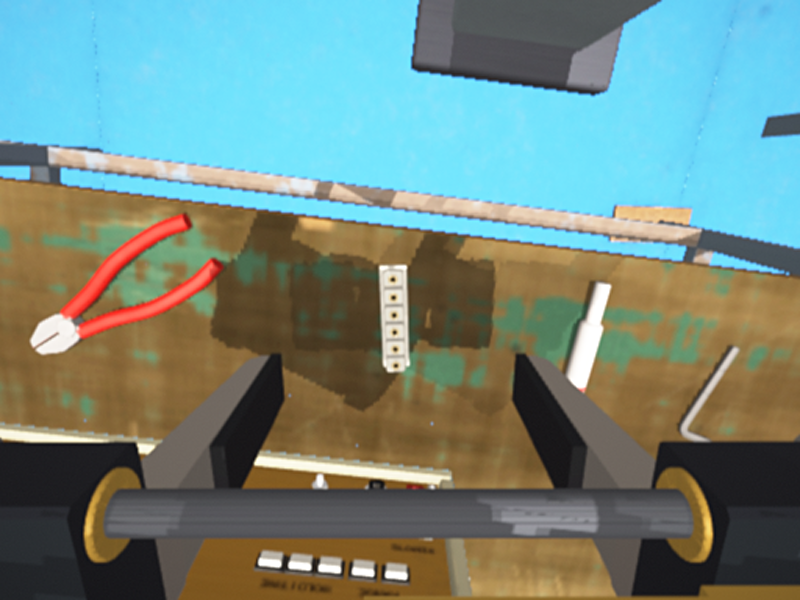

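The strip is upright between the fingers. Its top corners are at about (380,266), (406,265), (408,370) and (384,372) in the enlarged picture.

```bash
python3 - <<'E'
from h import *
s=env.get_state();T=wristT(s)
q=(np.array([[380,266],[406,265],[408,370],[384,372]])+.5)/1.5625-.5
for z in(.012,.017):
    P=ray('wrist',q,z,T);m=P[2]+P[3]-P[0]-P[1]
    print(z,P.round(4),P.mean(0).round(4),np.linalg.norm(m)/2,np.linalg.norm(P[0]-P[1]),'yaw',np.arctan2(m[1],m[0]))
M=R.from_rotvec(s['tcp_rot']).as_matrix();print('tool x yaw',np.arctan2(M[1,0],M[0,0])-np.pi, 'tool y', np.arctan2(M[1,1],M[0,1]))
E
```

```text
0.012 [[ 0.4013 -0.183   0.012 ]
 [ 0.3986 -0.1664  0.012 ]
 [ 0.4718 -0.1555  0.012 ]
 [ 0.4753 -0.1718  0.012 ]] [ 0.4368 -0.1692  0.012 ] 0.0744424822715197 0.016825835624517196 yaw 0.14866319835756417
0.017 [[ 0.4002 -0.1829  0.017 ]
 [ 0.3976 -0.1666  0.017 ]
 [ 0.4695 -0.1559  0.017 ]
 [ 0.473  -0.172   0.017 ]] [ 0.4351 -0.1694  0.017 ] 0.07318723482874233 0.016542118766940728 yaw 0.14866319835756392
tool x yaw -6.160256263975876 tool y 1.6937249812085653
```

Emit:
jog_arm(series=[0,0,-2,0,0,0.015,-1,0,0,-5,0,0,0.015,-0.5,0,0,-8,0,0,0.015,0,0,0,-10,0,0,0.015,0,0,0,-10.6,0,0,0.015,0,0,0,-10.6,0,0,0.015,0.3,0,0,-10.6,0,0,0.015,1,0,0,-10.6,0,0,0.015,1,0,0,-10.6,0,0,0.015,1,0,0,-10.6,0,0,0.015,1], newtons=15)

```text
time: 3.15
eef_pos: [0.4184, -0.1693, 0.0049]
tcp_rot: [-0.22, 3.133, -0.001]
force: [-0.7, 0.2, -0.1]
width: 0.0219
gripper_force: 0.0
```

Emit:
jog_arm(series=[0,0,0,0,0,0,1,0,0,0,0,0,0,1,0,0,0,0,0,0,1,0,0,0,0,0,0,1])

```text
time: 3.55
eef_pos: [0.4179, -0.1691, 0.0042]
tcp_rot: [0.22, -3.134, -0.0]
force: [0.2, -0.8, -0.1]
width: 0.0004
gripper_force: 0.0
```

The fingers closed on nothing, so I'll look.

```bash
python3 - <<'E'
from h import *
s=env.get_state()
print({k:s[k] for k in('time','eef_pos','tcp_rot','force','width','gripper_force')})
w=env.read_camera('wrist');t=env.read_camera('top');c=env.read_camera('scene')
l=cv2.resize(w,(512,384))
a=cv2.resize(t[180:244,320:390],(280,256),interpolation=cv2.INTER_CUBIC)
b=cv2.resize(c[230:358,240:380],(280,256),interpolation=cv2.INTER_CUBIC)
o=np.zeros((520,800,3),np.uint8);o[:384,:512]=l;o[:256,515:795]=a;o[260:516,515:795]=b
cv2.imwrite('pics/m2.png',o[:,:,::-1])
E
```

```text
{'time': 3.55, 'eef_pos': array([ 0.41793554, -0.1691211 ,  0.00424707]), 'tcp_rot': array([ 2.19979816e-01, -3.13378417e+00, -8.23309416e-05]), 'force': array([ 0.21136743, -0.76974877, -0.08159894]), 'width': 0.0003803485631590864, 'gripper_force': 0.0}
```

View pics/m2.png

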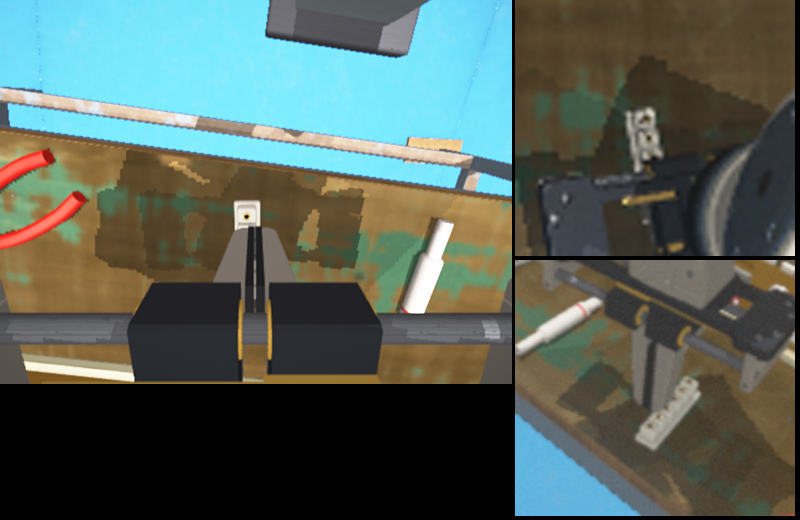

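```bash
python3 - <<'E'
from h import *
u=np.array([np.cos(.14),np.sin(.14),0]);v=np.array([-u[1],u[0],0]);c=np.array([.4365,-.1685,.0])
cr=lambda p:((p-[240,230])*2+[515,260]).round(0)
print('tcp',cr(proj('scene',[.418,-.169,.004])),cr(proj('scene',[.418,-.169,.024])))
for z in(0,.017):print(z,cr(proj('scene',[c+a*u*.036+b*v*.009+[0,0,z] for a,b in((1,1),(1,-1),(-1,-1),(-1,1))])).tolist())
E
python3 - <<'E'
import cv2
from cell import env
E
```

```text
tcp [[650. 425.]] [[652. 407.]]
0 [[678.0, 385.0], [696.0, 395.0], [649.0, 449.0], [630.0, 438.0]]
0.017 [[680.0, 371.0], [698.0, 381.0], [651.0, 434.0], [632.0, 423.0]]
```

```bash
python3 - <<'E'
from h import *
w=env.read_camera('wrist');c=env.read_camera('scene')
b=cv2.resize(c[270:340,285:345],None,fx=8,fy=8,interpolation=cv2.INTER_CUBIC)
l=cv2.resize(w[190:300,215:295],(320,440),interpolation=cv2.INTER_CUBIC)
o=np.zeros((560,800,3),np.uint8);o[:440,480:]=l;o[:,:480]=b
cv2.imwrite('pics/m3.png',o[:,:,::-1])
E
```

```text
(no output)
```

View pics/m3.png

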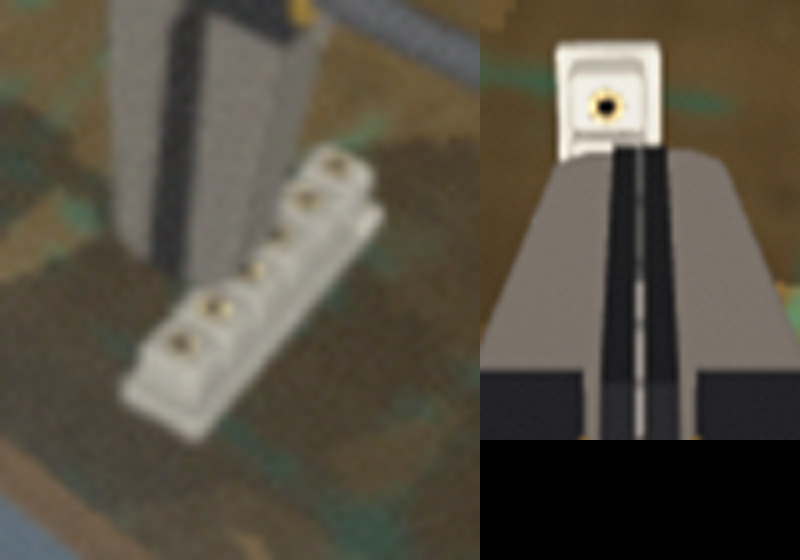

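```bash
python3 - <<'E'
from h import *
s=env.get_state()
for z in(.0,.01,.02,.03,.04):
    print(z,proj('scene',[[.408,-.1705,z],[.428,-.1675,z],[.418,-.169,z]]).round(1).tolist(),proj('wrist',[[.408,-.1705,z],[.418,-.169,z]],wristT(s)).round(1).tolist())
print('seen scene tip ~ (308,306), wrist (255,227)')
E
```

```text
0.0 [[303.9, 318.1], [310.7, 310.4], [307.3, 314.2]] [[254.2, 208.1], [254.3, 221.2]]
0.01 [[304.4, 313.8], [311.2, 306.1], [307.8, 309.9]] [[254.2, 212.9], [254.3, 226.6]]
0.02 [[304.8, 309.4], [311.7, 301.7], [308.3, 305.5]] [[254.2, 218.2], [254.3, 232.5]]
0.03 [[305.3, 304.9], [312.2, 297.2], [308.8, 301.0]] [[254.2, 224.1], [254.3, 238.9]]
0.04 [[305.8, 300.4], [312.7, 292.7], [309.3, 296.5]] [[254.2, 230.6], [254.3, 246.1]]
seen scene tip ~ (308,306), wrist (255,227)
```

Both cameras put the real fingertips roughly 20 mm above the reported TCP height, so the fingers shut above the strip. I'll open, recentre 3 mm, and go down in guarded steps.

Emit:
jog_arm(series=[0,0,0,0,0,0,0,0,-0.3,0,0,0,0,0,0,-0.3,0,0,0,0,0,0,-0.3,0,0,0,0,0,0,-0.3,0,0,0,0,0,0,-0.3,-0.4,0,0,0,0,0,-0.3,-0.8,0,0,0,0,0,-0.3,-0.8,0,0,0,0])

```text
time: 4.6
eef_pos: [0.4175, -0.1719, -0.0043]
tcp_rot: [0.22, -3.133, -0.001]
force: [-0.7, 0.5, -0.1]
width: 0.0461
gripper_force: 0.0
```

```bash
python3 - <<'E'
from h import *
w=env.read_camera('wrist');c=env.read_camera('scene');s=env.get_state();print(s['eef_pos'],s['force'],s['width'])
b=cv2.resize(c[260:340,280:350],None,fx=7,fy=7,interpolation=cv2.INTER_CUBIC)
l=cv2.resize(w[180:320,175:335],(300,262),interpolation=cv2.INTER_CUBIC)
o=np.zeros((560,800,3),np.uint8);o[:262,490:790]=l;o[:,:490]=b
cv2.imwrite('pics/m4.png',o[:,:,::-1])
E
```

```text
[ 0.41775139 -0.17202457 -0.00397557] [-1.07660045  0.58528754 -0.20867953] 0.046125920385675465
```

View pics/m4.png

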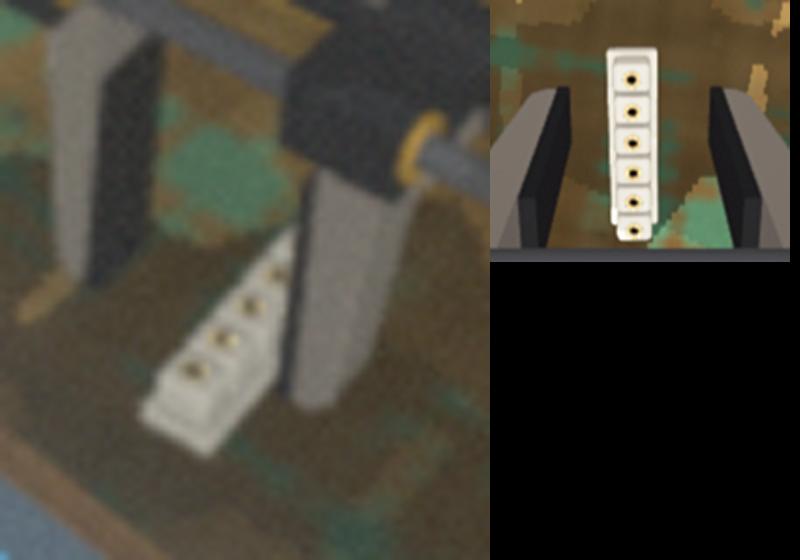

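```bash
python3 - <<'E'
from h import *
for z in(0,.01,.02,.03):
  print(z,proj('scene',[[.411,-.196,z],[.431,-.193,z],[.404,-.150,z],[.424,-.147,z]]).round(1).tolist())
print('seen -y finger pad corner (320.7,316.5) low (324,318.2) right(329,314.5?); +y finger pad near corner (292.6,300.5)')
E
```

```text
0 [[317.6, 326.4], [324.2, 318.4], [292.6, 312.2], [299.5, 304.7]]
0.01 [[318.2, 322.0], [324.9, 314.0], [293.0, 307.9], [299.9, 300.4]]
0.02 [[318.8, 317.6], [325.5, 309.6], [293.3, 303.5], [300.3, 296.0]]
0.03 [[319.3, 313.1], [326.1, 305.2], [293.7, 299.0], [300.7, 291.6]]
seen -y finger pad corner (320.7,316.5) low (324,318.2) right(329,314.5?); +y finger pad near corner (292.6,300.5)
```

Emit:
jog_arm(series=[0,0,-0.5,0,0,0,0,0,0,-1,0,0,0,0,0,0,-1.3,0,0,0,0,0,0,-1.3,0,0,0,0])

```text
time: 5.1
eef_pos: [0.4176, -0.1719, -0.0173]
tcp_rot: [0.22, -3.133, -0.001]
force: [0.5, 0.5, 0.3]
width: 0.046
gripper_force: 0.0
```

Emit:
jog_arm(series=[0,0,-0.2,0,0,0,0,0,0,-0.4,0,0,0,0,0,0,-0.4,0,0,0,0])

```text
time: 5.4
eef_pos: [0.4179, -0.1721, -0.0209]
tcp_rot: [0.22, -3.134, -0.0]
force: [-0.3, -0.5, -0.5]
width: 0.0461
gripper_force: 0.0
```

```bash
python3 - <<'E'
from h import *
c=env.read_camera('scene');s=env.get_state();print(s['eef_pos'],s['force'],s['width'])
b=cv2.resize(c[260:340,280:350],None,fx=7,fy=7,interpolation=cv2.INTER_CUBIC)
cv2.imwrite('pics/m5.png',b[:,:,::-1])
E
```

```text
[ 0.41792454 -0.17212425 -0.02078012] [-0.50355737 -0.32756652 -0.52149477] 0.04614196623864786
```

View pics/m5.png

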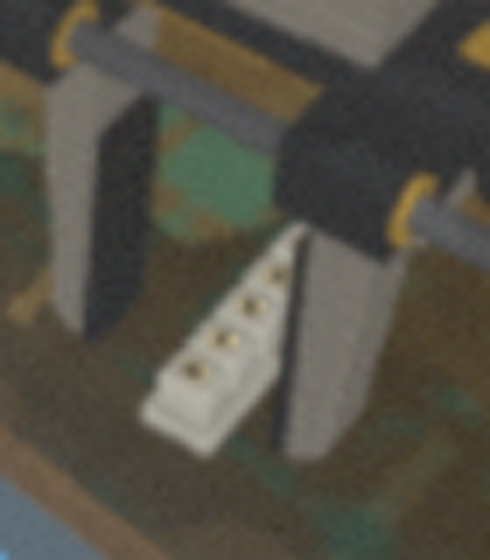

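The tips are now about 5–8 mm above the table and either side of the strip. I'll go 3 mm lower and close.

Emit:
jog_arm(series=[0,0,-0.15,0,0,0,0,0,0,-0.3,0,0,0,0,0,0,-0.3,0,0,0,0.3,0,0,-0.3,0,0,0,1,0,0,-0.3,0,0,0,1,0,0,-0.3,0,0,0,1,0,0,-0.3,0,0,0,1,0,0,-0.3,0,0,0,1], newtons=15)

```text
time: 6.25
eef_pos: [0.418, -0.1722, -0.0237]
tcp_rot: [-0.22, 3.134, -0.0]
force: [0.5, -0.5, -0.4]
width: 0.0181
gripper_force: 15.0
```

Gripped, with the width reading 18.1 mm. Next I lift it and carry it to the front of the slot.

Emit:
jog_arm(series=[0,0,1,0,0,0,1,0,0,3,0,0,0,1,0,0,5.5,0,0,0,1,0.4,2,6,0,0,-0.03,1,1.1,6,6,0,0,-0.06,1,1.9,10,6,0,0,-0.1,1,2.6,14,6,0,0,-0.13,1,3.4,18,6,0,0,-0.165,1,4.1,22,6,0,0,-0.165,1,4.7,25,6,0,0,-0.165,1])

```text
time: 7.25
eef_pos: [0.4653, 0.0801, 0.0371]
tcp_rot: [0.038, 3.141, 0.0]
force: [0.6, -0.5, -0.1]
width: 0.0178
gripper_force: 15.0
```

Emit:
jog_arm(series=[0.6,3.5,0,0,0,0,1,1.4,7.5,0,0,0,0,1,2.1,11.5,0,0,0,0,1,2.7,14.5,-1,0,0,0,1,3.1,16.5,-2,0,0,0,1,3.2,17,-3,0,0,0,1,3.2,17,-3,0,0,0,1,3.2,17,-3,0,0,0,1])

```text
time: 8.05
eef_pos: [0.4962, 0.2467, 0.0062]
tcp_rot: [-0.039, -3.14, 0.001]
force: [-0.9, -0.9, 0.3]
width: 0.0179
gripper_force: 15.0
```

```bash
python3 - <<'E'
from h import *
s=env.get_state();w=env.read_camera('wrist');c=env.read_camera('scene');t=env.read_camera('top');print(s['eef_pos'],s['tcp_rot'],s['force'],s['width'])
a=2*np.arctan2(s['tcp_rot'][1],s['tcp_rot'][0]);print('yaw',(a+np.pi+np.pi)%(2*np.pi)-np.pi)
cv2.imwrite('pics/t6raw.png',t[:,:,::-1]);cv2.imwrite('pics/c6raw.png',c[:,:,::-1]);cv2.imwrite('pics/w6raw.png',w[:,:,::-1])
b=cv2.resize(c[130:225,150:260],None,fx=4,fy=4,interpolation=cv2.INTER_CUBIC)
l=cv2.resize(w[150:384,120:390],(346,300),interpolation=cv2.INTER_CUBIC)
d=cv2.resize(t[140:220,150:240],(324,288),interpolation=cv2.INTER_CUBIC)
o=np.zeros((600,800,3),np.uint8);o[:380,:440]=b;o[:300,445:791]=l;o[302:590,445:769]=d
cv2.imwrite('pics/m6.png',o[:,:,::-1])
E
```

```text
[0.49624393 0.24672478 0.00619695] [-3.93666503e-02 -3.14004371e+00  1.35346892e-03] [-0.93752435 -0.94462357  0.28294074] 0.017878708137647973
yaw -0.025072636950844274
```

View pics/m6.png

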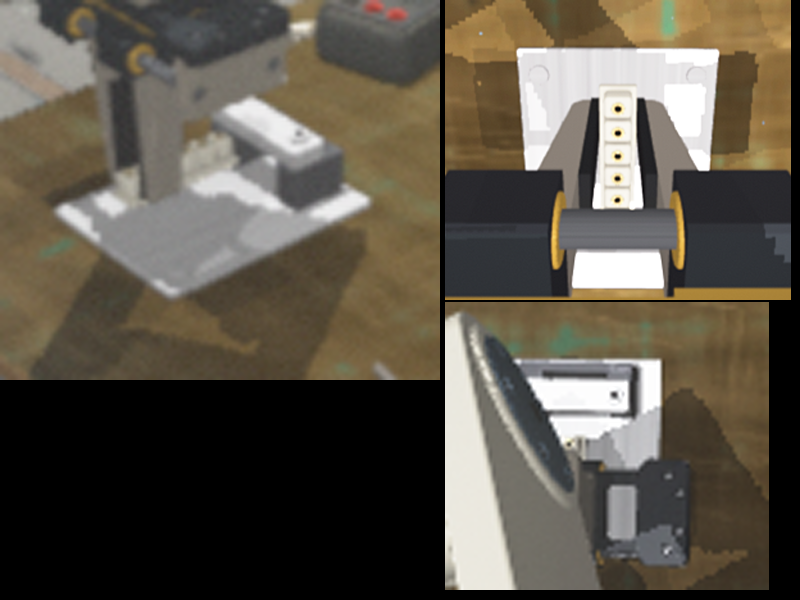

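The strip is level between the fingers, over the bare plate and in front of the bar. In the wrist crop the plate's front corners are at (518,50) and (718,50), and the strip's tail is at (601–636, 86).

```bash
python3 - <<'E'
from h import *
s=env.get_state();T=wristT(s)
f=lambda p:np.array([120,150])+(np.array(p,float)-[445,0])/1.2815
C=ray('wrist',f([[518,50],[718,50]]),.005,T)
S=ray('wrist',f([[601,86],[636,86]]),.045,T)
print(C.round(4),S.round(4),'front width',np.linalg.norm(C[0]-C[1]),'strip w',np.linalg.norm(S[0]-S[1]))
o=np.array([.5605,.2461]);th=-.025;r=np.array([[np.cos(th),-np.sin(th)],[np.sin(th),np.cos(th)]])
for n,P in(('corners',C),('tail',S),('tcp',s['eef_pos'][None])):print(n,((P[:,:2]-o)@r*1e3).round(1).tolist())
d=C[1]-C[0];print('front edge yaw',np.arctan2(d[1],d[0])-np.pi/2)
E
```

```text
[[0.4708 0.1938 0.005 ]
 [0.4735 0.3024 0.005 ]] [[0.4774 0.2403 0.045 ]
 [0.4778 0.256  0.045 ]] front width 0.10859268237413894 strip w 0.01564829553041378
corners [[-88.4, -54.5], [-88.4, 54.1]]
tail [[-83.0, -7.9], [-83.0, 7.8]]
tcp [[-63.4, -0.8]]
front edge yaw -0.025111396064618097
```

Emit:
jog_arm(series=[0,0,-0.8,0,0,0,1,0,0,-1.6,0,0,0,1,0,0,-2.1,0,0,0,1,0,0,-2.4,0,0,0,1,0,0,-2.4,0,0,0,1])

```text
time: 8.7
eef_pos: [0.4967, 0.2477, -0.0183]
tcp_rot: [-0.039, -3.141, 0.001]
force: [0.1, -0.5, -0.2]
width: 0.0177
gripper_force: 15.0
```

Emit:
jog_arm(series=[0.4,-0.01,0,0,0,0,1,1,-0.03,0,0,0,0,1,1.6,-0.04,0,0,0,0,1,2.2,-0.06,0,0,0,0,1,2.8,-0.07,0,0,0,0,1,3.3,-0.08,0,0,0,0,1,3.8,-0.1,0,0,0,0,1,4,-0.1,0,0,0,0,1,4.2,-0.1,0,0,0,0,1,4.2,-0.1,0,0,0,0,1])

```text
time: 9.7
eef_pos: [0.5391, 0.2469, -0.0177]
tcp_rot: [0.039, 3.141, 0.0]
force: [0.3, -0.5, -0.1]
width: 0.0176
gripper_force: 15.0
```

Emit:
jog_arm(series=[0.05,0,-0.05,0,0,0,1,0.1,0,-0.1,0,0,0,1,0.2,0,-0.1,0,0,0,1,0.2,0,-0.1,0,0,0,1])

```text
time: 10.1
eef_pos: [0.5406, 0.2468, -0.0187]
tcp_rot: [-0.039, -3.141, 0.0]
force: [-1.9, 0.1, 1.4]
width: 0.018
gripper_force: 15.0
```

Emit:
jog_arm(series=[0.1,0,0,0,0,0,1,0.2,0,0,0,0,0,1,0.2,0,0,0,0,0,1])

```text
time: 10.4
eef_pos: [0.5406, 0.2468, -0.0188]
tcp_rot: [-0.04, -3.137, 0.001]
force: [-9.1, 2.2, 7.5]
width: 0.0178
gripper_force: 15.0
```

Emit:
jog_arm(series=[0.1,0,0,0,0,0,1,0.15,0,0,0,0,0,1,0.15,0,0,0,0,0,1])

```text
time: 10.7
eef_pos: [0.5407, 0.2468, -0.0189]
tcp_rot: [-0.04, -3.135, 0.002]
force: [-13.6, 2.7, 10.9]
width: 0.0181
gripper_force: 15.0
```

Advance has stopped at TCP x = 0.5407, with about 14 N of push, which fits the back stop to within my measurement error. I'll relieve the push, release and rise to check.

Emit:
jog_arm(series=[-0.15,0,0,0,0,0,1,-0.3,0,0.05,0,0,0,1,-0.3,0,0.05,0,0,0,1,-0.3,0,0.05,0,0,0,0,-0.3,0,0.05,0,0,0,0,-0.3,0,0.05,0,0,0,0,-0.3,0,0.05,0,0,0,0])

```text
time: 11.4
eef_pos: [0.5419, 0.2469, -0.0181]
tcp_rot: [0.039, 3.141, 0.0]
force: [0.0, -1.0, 0.6]
width: 0.0456
gripper_force: 0.0
```

Emit:
jog_arm(series=[-0.3,0,1,0,0,0,0,-0.3,0,3,0,0,0,0,-0.3,0,6,0,0,0,0,-0.3,0,9,0,0,0,-0.3,-0.3,0,10,0,0,0,-1,-0.3,0,10,0,0,0,-1,-0.3,0,10,0,0,0,-1])

```text
time: 12.1
eef_pos: [0.5379, 0.2467, 0.0812]
tcp_rot: [-0.039, -3.141, 0.0]
force: [-0.3, 0.2, -0.1]
width: 0.076
gripper_force: 0.0
```

```bash
python3 - <<'E'
from h import *
s=env.get_state();w=env.read_camera('wrist');c=env.read_camera('scene');t=env.read_camera('top');print(s['time'],s['eef_pos'],s['tcp_rot'],s['force'],s['width'])
for n,i in(('w',w),('c',c),('t',t)):cv2.imwrite(f'pics/{n}7raw.png',i[:,:,::-1])
# predicted wrist pixels of a seated strip (flange 72x18, z=.005/.022) and plate front, bar front
o=np.array([.5605,.2461]);th=-.025;r=np.array([[np.cos(th),-np.sin(th)],[np.sin(th),np.cos(th)]])
F=lambda p:np.r_[o+r@np.array(p[:2])/1e3,p[2]/1e3]
T=wristT(s)
for n,ps in dict(plate=[(-90,-55,5),(-90,55,5)],tail=[(-36,-9,12),(-36,9,12),(-36,-9,22),(-36,9,22)],bar=[(8,-21,33),(8,21,33),(8,-30,45),(8,30,45)]).items():print(n,proj('wrist',[F(p) for p in ps],T).round(1).tolist())
x0,y0,x1,y1=140,100,380,280
cv2.imwrite('pics/m7.png',cv2.resize(w[y0:y1,x0:x1],None,fx=3.3333,fy=3.3333,interpolation=cv2.INTER_CUBIC)[:,:,::-1])
E
```

```text
12.1 [0.53794014 0.24665488 0.08115681] [-3.89119089e-02 -3.14079057e+00  4.39646869e-04] [-0.27034862  0.18385451 -0.06223792] 0.0759503120164842
plate [[192.7, 120.7], [315.8, 120.8]]
tail [[244.5, 181.3], [264.0, 181.3], [244.1, 184.1], [264.3, 184.1]]
bar [[230.8, 234.6], [277.6, 234.7], [219.2, 240.4], [289.1, 240.5]]
```

View pics/m7.png

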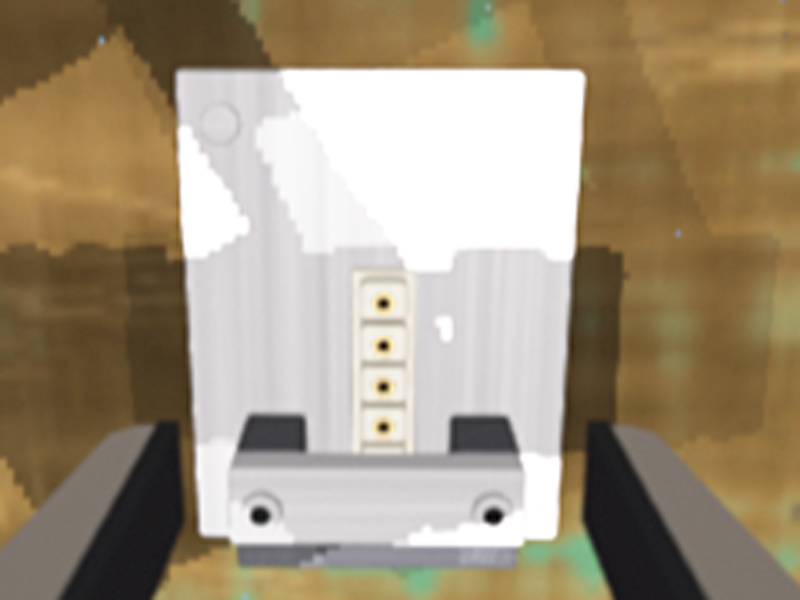

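The strip lies straight under the bar, with its tail at row 181 where a seated one is predicted at 181–184. To be sure it is home, I'll close the fingers, drop behind the tail and nudge it.

Emit:
jog_arm(series=[-2,0.05,0,0,0,0,0,-4,0.1,0,0,0,0,1,-4.2,0.1,0,0,0,0,1,-4.2,0.1,0,0,0,0,1,-4.2,0.1,0,0,0,0,1,-4.2,0.1,0,0,0,0,1,-4.2,0.1,0,0,0,0,1,-4.2,0.1,0,0,0,0,1])

```text
time: 13.05
eef_pos: [0.4968, 0.2479, 0.0817]
tcp_rot: [0.039, 3.141, 0.0]
force: [0.7, -0.1, -0.0]
width: 0.0278
gripper_force: 0.0
```

Emit:
jog_arm(series=[0,0,-3,0,0,0,1,0,0,-6,0,0,0,1,0,0,-8.5,0,0,0,1,0,0,-9.5,0,0,0,1,0,0,-9.9,0,0,0,1,0,0,-9.9,0,0,0,1])

```text
time: 13.65
eef_pos: [0.4967, 0.248, -0.017]
tcp_rot: [0.039, 3.141, 0.0]
force: [-0.4, -0.5, -0.9]
width: 0.0005
gripper_force: 0.0
```

Emit:
jog_arm(series=[0.3,0,0,0,0,0,1,0.6,0,0,0,0,0,1,0.9,0,0,0,0,0,1,1.2,0,0,0,0,0,1,1.4,0,0,0,0,0,1,1.4,0,0,0,0,0,1])

```text
time: 14.25
eef_pos: [0.5109, 0.2479, -0.0171]
tcp_rot: [0.039, 3.141, 0.0]
force: [-0.6, -0.2, -0.0]
width: 0.0004
gripper_force: 0.0
```

Emit:
jog_arm(series=[0.1,0,0,0,0,0,1,0.2,0,0,0,0,0,1,0.3,0,0,0,0,0,1,0.3,0,0,0,0,0,1])

```text
time: 14.65
eef_pos: [0.5136, 0.2479, -0.0172]
tcp_rot: [0.039, 3.141, 0.0]
force: [-0.1, 0.0, 1.2]
width: 0.0001
gripper_force: 0.0
```

Emit:
jog_arm(series=[0.1,0,0,0,0,0,1,0.2,0,0,0,0,0,1,0.2,0,0,0,0,0,1])

```text
time: 14.95
eef_pos: [0.5147, 0.2478, -0.0173]
tcp_rot: [-0.039, -3.14, 0.0]
force: [-4.0, 1.1, 2.3]
width: 0.0003
gripper_force: 2.0
```

Emit:
jog_arm(series=[0.1,0,0,0,0,0,1,0.2,0,0,0,0,0,1,0.2,0,0,0,0,0,1])

```text
time: 15.25
eef_pos: [0.5147, 0.2476, -0.0175]
tcp_rot: [-0.04, -3.137, 0.002]
force: [-10.7, 3.0, 8.6]
width: 0.0005
gripper_force: 5.5
```

The push stalls solidly at x = 0.5147, the contact point predicted for a fully home strip. I'll back off, rise clear, check numerically and hand in.

Emit:
jog_arm(series=[-0.3,0,0,0,0,0,1,-1,0,0,0,0,0,1,-1.8,0,0.5,0,0,0,1,-1.8,0,3,0,0,0,1,-1.8,0,6,0,0,0,1,-1,0,9,0,0,0,1,1,0,9.9,0,0,0,0,2.1,0,9.9,0,0,0,-1,2.1,0,9.9,0,0,0,-1,2.1,0,9.9,0,0,0,-1])

```text
time: 16.25
eef_pos: [0.5372, 0.2473, 0.0805]
tcp_rot: [-0.04, -3.139, 0.002]
force: [0.4, -0.8, -0.7]
width: 0.0307
gripper_force: 0.0
```

```bash
python3 - <<'E'
from h import *
s=env.get_state();w=env.read_camera('wrist');print(s['time'],s['eef_pos'],s['width'])
a=cv2.imread('pics/w7raw.png')
g=cv2.cvtColor(w,cv2.COLOR_RGB2GRAY).astype(np.float32);g0=cv2.cvtColor(a,cv2.COLOR_BGR2GRAY).astype(np.float32)
def m(y0,y1,x0,x1):
    t=g0[y0:y1,x0:x1];q=cv2.matchTemplate(g[y0-15:y1+15,x0-15:x1+15],t,cv2.TM_CCOEFF_NORMED);_,v,_,l=cv2.minMaxLoc(q);return v,l[0]-15,l[1]-15
print('strip shift',m(176,233,240,270)); print('bar screws shift',m(240,268,205,300))
o=np.array([.5605,.2461]);th=-.025;r=np.array([[np.cos(th),-np.sin(th)],[np.sin(th),np.cos(th)]])
print('screw-hole columns/rows', [(int(y),int(x)) for y,x in zip(*np.where(g[170:250,245:265]<60))][:0])
c=g[150:240,250:260].min(1);print(c.astype(int).tolist())
for k in('w',):cv2.imwrite('pics/w8raw.png',w[:,:,::-1])
E
```

```text
16.25 [0.53715378 0.24731348 0.08052254] 0.03069645252467115
strip shift (0.8696972131729126, -1, 1)
bar screws shift (0.22350727021694183, 1, 2)
screw-hole columns/rows []
[255, 255, 255, 255, 255, 255, 255, 255, 255, 255, 255, 255, 255, 254, 249, 248, 248, 248, 248, 248, 243, 228, 223, 224, 224, 225, 224, 224, 225, 225, 220, 212, 216, 223, 205, 204, 229, 242, 240, 232, 196, 77, 13, 96, 201, 239, 229, 191, 189, 228, 243, 240, 231, 165, 48, 41, 157, 228, 236, 218, 183, 210, 237, 237, 231, 201, 89, 17, 94, 198, 236, 218, 183, 202, 233, 238, 232, 207, 98, 19, 83, 189, 231, 218, 189, 211, 229, 204, 168, 162]
```

```bash
python3 -c "
from cell import env
print(env.close_job())"
```

```text
the job is handed in; nothing more can be done
None
```

The strip lies straight and flat in the slot, screws up, home against the back stop with its rear end out in front of the bar, and I handed the job in at about 16 s with the gripper clear; the hand-in returned no verdict.

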